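# Add a slotted load disc to the test rig's spindle

### The arm

A 6-joint arm with a two-finger parallel gripper is mounted at the origin on the work surface. World frame = base frame: x ahead of the robot, y to its left, z up, the work surface at z = 0. Lengths are in m, angles in rad, forces in N, time in s.
With the tool pointing down it reaches from about 0.225 to 0.725 m from the base axis. Payload 3.1 kg.
Tool frame: the origin (TCP) lies between the finger pads; the fingertips stand 8 mm ahead of it and the grasp point (between the pads) lies 11 mm behind it; z points along the fingers, y is the direction in which the jaws open and shut (so a half turn about z gives the same grasp; the last joint's range is limited). The gripper opens to 85 mm and grips with 20 to 120 N. Pads are 22 mm wide; open, the fingers measure 114 mm over their backs; the gripper's body (76 mm by 85 mm) begins 54 mm behind the grasp point. The pads swing forward as they close: fully open they stand 13 mm farther back than shut.
Start: joints at [1.107, 0.048, 0.099, 1.622, 0, 1.443], TCP at [0.173, 0.496, 0.239] pointing down, gripper open.
Joint ranges: [-2.91, 2.91], [-0.99, 1.94], [-1.21, 1.42], [-2.12, 2.29], [-1.49, 1.47], [-3.14, 3.14]. Speed limits (rad/s): [2.79, 2.79, 3.14, 3.14, 3.14, 3.14].

### API

Orientations are given as a rotation vector (axis times angle).
In Python, from station import movep, servo_line, move_j, move_gripper, pause, solve_ik, get_obs, get_image, camera_model, PlanningError, job_done gives the robot as it stands. Calls block until the motion is done:
- movep(position, orientation): joint-space move of the TCP to a pose.
- servo_line(position, frame=None, speed=0.15): straight line of the TCP; frame=None keeps the orientation; speed is the mean speed in m/s.
- move_j(angles): joint-space move.
- move_gripper(opening): opening from 0.0 (shut) to 1.0 (fully open); the grip force is fixed at half the most; returns when the fingers have stopped.
- pause(seconds).
- solve_ik(position, orientation): joint angles nearest the present ones, or None.
- get_obs(): the state.
- get_image(name): name is "scene" or "top" or "wrist"; returns the picture (420x560x3 uint8, blue, green, red); there is no depth.
- camera_model(name): a dict with "fx", "fy", "cx", "cy" (pixels), "extrinsics" (4x4, takes a point from world to camera coordinates); the wrist camera has in their place "T_tool_cam" (4x4, takes a point from camera to tool coordinates, whose origin is the TCP and whose axes are the flange's). Camera axes: x right, y down, z forward; pixel columns grow to the right and rows downward; lengths in m; the calibration is good to about 2 mm. A picture is of the moment at which its call begins: read the wrist's pose just before it. camera_model takes no time and is no camera call.
A pose or a line that the arm cannot do raises PlanningError and nothing moves.
- job_done(): hands the job in, once; it reports no verdict.
The state is a dict: "time_s": time; "q": joint angles; "qd": joint speeds; "joint_efforts": joint torques, N m; "eef_pos": TCP position; "ee_rot": TCP orientation; "wrist_force": force on the tool from outside, world axes, zero at the start; "moment": the same for the moment, N m; "gripper_width": opening from 0.0 (shut) to 1.0 (fully open).
Only numpy, scipy, OpenCV 4.12 (cv2) and the standard library are available. Lean on these libraries where they do the work, as an engineer would, in place of code of your own. Each camera call takes 0.05 s, during which the arm holds its last target. There are 200 camera calls.

### The job

Take the larger of the two slotted discs lying on the rubber pad and add it to the load spindle: bring it in level through the open front of the wire guard, slot first, and slide it sideways onto the stem, under the stem's head and over the disc already there, until the stem is fully home at the end of its slot; press it home there with a steady push of about 8 newtons for half a second. Then turn it a quarter turn on the stem so that its slot lies square across the slot of the disc beneath, and leave it lying flat on that disc, let go. The spindle is delicate: feel your way, never push with more than 12 newtons on the stem or the guard, set the disc down softly, and leave the other things on the bench alone.

Things in the scene. Friction and masses are not known exactly. Their poses are not given: they have to be found in the camera images.
- rig: load rig: 160 x 150 x 10 mm aluminium base, spindle in the middle, round wire guard of 61 mm inner radius about it (wires 72 and 89 mm high, top at 92) around all but the front 124 deg. Origin: underside centre of the base, nominally under the stem; z up; the open front faces its -x. Fixed
- stem (a point): point on the axis of the spindle's upright 8 mm stem at the height of the top of the disc already there, 76 mm above the bench. Round head on the stem: 16 mm wide, from 104 to 112 mm high. Pan below: 60 mm wide, top 60 mm high. The spindle is sprung: it yields sideways about 0.1 mm per newton in any direction and comes back
- lower_disc: steel slotted disc already on the spindle's pan, loose: 56 mm across, 16 mm thick. Origin: underside centre; z up; its 10 mm wide slot runs from the centre out to the rim along its +x, roughly towards the back of the rig
- big_disc: the disc to add, about 0.27 kg of steel, lying flat on the pad: 56 mm across, 16 mm thick. Origin: underside centre; z up. A 10 mm wide slot runs from the centre out through the rim along its +x; its end is 5 mm behind the centre, its mouth flares from 10 to 19 mm over the last 7 mm
- small_disc: bystander: smaller slotted disc on the pad, 40 mm across, 12 mm thick; origin underside centre
- pad: flat black rubber pad, 130 x 230 x 6 mm, fixed; origin underside centre, long side along its y
- lens: bystander: black lens barrel standing on end, 44 mm across, 70 mm high; origin underside centre
- screwdriver: bystander: screwdriver lying on the bench; origin at its middle, along its x
Things that resemble listed ones, but are neither listed nor needed, are in the scene too. What is shaped like the rig but brown or green is not meant.

How it is judged:
On the way:
1. the larger disc is pressed home on the stem with 5 N or more, level, between the lower disc and the head, its slot still to the back of the rig (within 29 deg) (horizontal distance between big_disc and stem below 0.003 m and z of big_disc in the frame of rig between 0.0735 and 0.088 m and angle between big_disc's own z axis and vertical below 0.08 rad and angle between the x axis of big_disc and the x axis of rig, either way round below 0.5 rad and contact force between big_disc and rig above 5 N), for 0.2 s.
At the end, for the whole second after the job is handed in: The larger disc lies flat and still on the lower disc, its centre within 3 mm of the stem's axis, its slot square across the lower disc's slot (within 20 degrees); the lower disc is still on the pan, within 3 mm of the axis (horizontal distance between each of big_disc, lower_disc and stem below 0.003 m and z of big_disc in the frame of rig between 0.0745 and 0.0785 m and angle between each of big_disc, lower_disc's own z axis and vertical below 0.04 rad and angle between the x axis of big_disc and the x axis of lower_disc, either way round above 1.22 rad and linear speed of big_disc below 0.01 m/s and angular speed of big_disc below 0.1 rad/s); the robot touches nothing.
It fails at once if the disc is pushed with more than 12 N against the stem, the head or the guard (contact force between big_disc and rig above 12 N).
It fails at once if the disc is pressed with more than 20 N on the disc beneath (contact force between big_disc and lower_disc above 20 N).
It fails at once if the fingers push with more than 12 N on the rig (contact force between the fingers and rig above 12 N).
It fails at once if the lens, the screwdriver or the smaller disc is moved by more than 15 mm (distance of any of lens, screwdriver, small_disc from where it was at the start of the episode above 0.015 m).
It also fails if it takes over 72 s, if anything falls off the work surface, if the arm or the gripper's body presses on something with over 40 N, if the wrist force passes 120 N, or if a joint passes its speed limit or range.

## Working session

There is one attempt and no reset: what is moved stays moved. The work goes in short steps, each a Python script; the robot and the scene stay as the last script left them, time stands still between calls to the robot, and variables do not carry over. Pictures are saved under pics/ and viewed, about 8 in all and at most 12, crops included, and the job is handed in when it is done.

```bash
ls; mkdir -p pics; python3 - <<'E'
from station import *
import cv2,numpy as np
for n in ("scene","top"):
    im=get_image(n); cv2.imwrite(f"pics/{n}0.png",im)
    c=camera_model(n); print(n,c['fx'],c['cx'],c['cy']); print(np.round(c['extrinsics'],4).tolist())
print(camera_model("wrist"))
o=get_obs();print(o)
E
```

```text
pics
scene 442.8114463052567 279.61396227783763 204.3322440961157
[[-0.0076, 0.9999, 0.0102, -0.0161], [0.7153, 0.0126, -0.6987, -0.2943], [-0.6988, 0.002, -0.7153, 1.4482], [0.0, 0.0, 0.0, 1.0]]
top 482.36594760310624 274.98210770202036 211.81356108344352
[[0.0029, -1.0, -0.0093, 0.0004], [-0.9967, -0.0021, -0.0806, 0.4947], [0.0806, 0.0095, -0.9967, 0.9919], [0.0, 0.0, 0.0, 1.0]]
{'fx': 315.3774310607891, 'fy': 315.3774310607891, 'cx': 272.8469609324602, 'cy': 212.60537197138007, 'T_tool_cam': array([[ 3.95000140e-05, -9.65286922e-01, -2.61191799e-01,
         6.53062209e-02],
       [ 9.99999926e-01, -6.18641109e-05,  3.79861192e-04,
        -2.71132229e-04],
       [-3.82833439e-04, -2.61191795e-01,  9.65286848e-01,
        -1.34329630e-01],
       [ 0.00000000e+00,  0.00000000e+00,  0.00000000e+00,
         1.00000000e+00]])}
{'time_s': 0.1, 'q': array([ 1.10721376e+00,  4.86825393e-02,  9.77371401e-02,  1.62202418e+00,
       -8.61800200e-06,  1.44301568e+00]), 'qd': array([ 8.09288110e-04, -3.50539175e-04,  2.86343639e-03,  8.17933339e-04,
        2.23392666e-04,  6.03130794e-05]), 'joint_efforts': array([ 2.25612413e-03, -3.39851046e+01,  3.20936573e+01,  1.57982198e-02,
       -1.45798990e-04, -1.21223829e-05]), 'eef_pos': array([0.17275801, 0.4951787 , 0.23822247]), 'ee_rot': array([-0.52489683, -3.09679678,  0.00326889]), 'wrist_force': array([-0.60442175,  0.17549011, -0.32204035]), 'moment': array([-0.02864478,  0.00784833, -0.02011977]), 'gripper_width': 1.0005173620622152}
```

View pics/scene0.png

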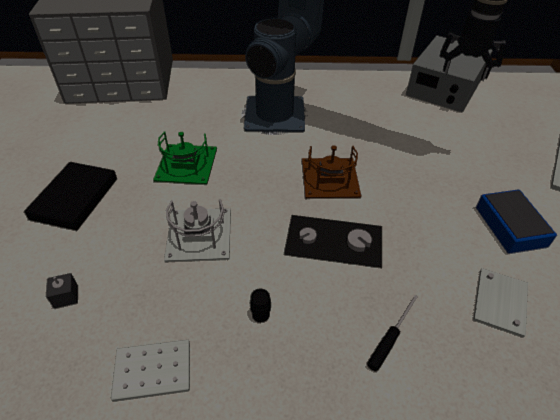

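View pics/top0.png

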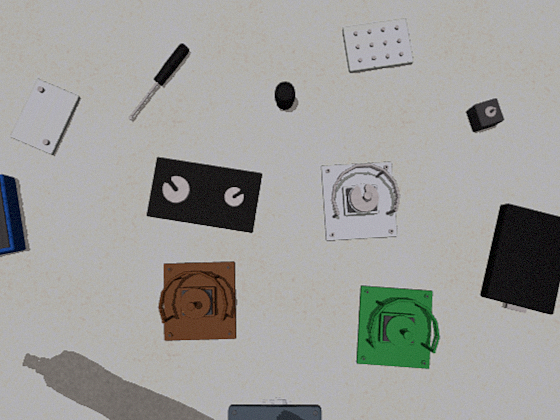

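The scene view shows the aluminium rig at (198,225), the green one at (185,160) and the brown one at (331,175). The top view puts the aluminium rig at (360,200), with the pad carrying the larger disc at (176,188) and the smaller one at (234,197).

Things that could be mistaken for the target: the small disc (234,197), the disc on the black cube (490,112), and the discs on the brown and green rigs. I choose (176,188) and will check it in a close crop.

```bash
cat > h.py <<'E'
from station import *
import cv2,numpy as np
from scipy.spatial.transform import Rotation as R
def cam(name,obs=None):
    c=camera_model(name); K=np.array([[c['fx'],0,c['cx']],[0,c['fy'],c['cy']],[0,0,1]])
    if name=="wrist":
        T=np.eye(4);T[:3,:3]=R.from_rotvec(obs['ee_rot']).as_matrix();T[:3,3]=obs['eef_pos']
        E=np.linalg.inv(T@c['T_tool_cam'])
    else: E=c['extrinsics']
    return K,E
def onplane(px,z,K,E):
    px=np.atleast_2d(np.asarray(px,float)); Rm,t=E[:3,:3],E[:3,3]
    C=-Rm.T@t; d=(np.linalg.inv(K)@np.c_[px,np.ones(len(px))].T).T@Rm
    return C+d*((z-C[2])/d[:,2])[:,None]
def project(P,K,E):
    p=(E[:3,:3]@np.atleast_2d(P).T).T+E[:3,3]; p=p@K.T; return p[:,:2]/p[:,2:]
def down(yaw): # tool z down; tool x axis at world angle yaw
    c,s=np.cos(yaw),np.sin(yaw)
    return R.from_matrix(np.array([[c,s,0],[s,-c,0],[0,0,-1]])).as_rotvec()
def wrist(fn):
    o=get_obs(); im=get_image("wrist"); cv2.imwrite(fn,im); return (im,)+cam("wrist",o)
E
python3 - <<'E'
from h import *
K,E=cam("top"); im=cv2.imread("pics/top0.png")
for n,p,z in [("big",(176,188),.022),("small",(234,197),.018),("stemhead",(368,196),.112),("lens",(285,95),.035)]: print(n,onplane(p,z,K,E).round(4))
base=[(323,167),(396,162),(398,238),(328,240)]
print(onplane(base,.01,K,E).round(4))
a=cv2.resize(im[150:240,140:270],None,fx=3,fy=3,interpolation=3)
b=cv2.resize(im[155:245,315:405],None,fx=4.5,fy=4.5,interpolation=3)
b=cv2.resize(b,(400,400)); a2=np.zeros((400,390,3),np.uint8); a2[:270]=a
cv2.imwrite("pics/crop.png",np.clip(np.hstack([a2,b])*1.3,0,255).astype(np.uint8))
o=get_obs(); Rm=R.from_rotvec(o['ee_rot']).as_matrix(); print(Rm.round(3))
for n,p in [("big",(.5,.2)),("rig",(.5,-.2))]:
  for y in np.arange(-3.1,3.2,.4):
    q=solve_ik([*p,.25],down(y)); print(n,round(y,2),None if q is None else np.round(q,2))
E
```

```text
big [[0.5444 0.2103 0.022 ]]
small [[0.526  0.0882 0.018 ]]
stemhead [[ 0.5179 -0.1766  0.112 ]]
lens [[ 0.7405 -0.0188  0.035 ]]
[[ 0.5916 -0.1003  0.01  ]
 [ 0.6025 -0.2558  0.01  ]
 [ 0.4408 -0.2572  0.01  ]
 [ 0.4362 -0.1101  0.01  ]]
[[-0.944  0.33  -0.001]
 [ 0.33   0.944 -0.002]
 [ 0.    -0.002 -1.   ]]
big -3.1 [0.26 0.09 0.16 1.65 0.   0.21]
big -2.7 [ 0.26  0.09  0.16  1.65  0.   -0.19]
big -2.3 [ 0.26  0.09  0.16  1.65  0.   -0.59]
big -1.9 [ 0.26  0.09  0.16  1.65 -0.   -0.99]
big -1.5 [ 0.26  0.09  0.16  1.65 -0.   -1.39]
big -1.1 [ 0.26  0.09  0.16  1.65  0.   -1.79]
big -0.7 [ 0.26  0.09  0.16  1.65 -0.   -2.19]
big -0.3 [ 0.26  0.09  0.16  1.65  0.   -2.59]
big 0.1 [ 0.26  0.09  0.16  1.65 -0.   -2.99]
big 0.5 [ 0.26  0.09  0.16  1.65 -0.    2.9 ]
big 0.9 [0.26 0.09 0.16 1.65 0.   2.5 ]
big 1.3 [0.26 0.09 0.16 1.65 0.   2.1 ]
big 1.7 [ 0.26  0.09  0.16  1.65 -0.    1.7 ]
big 2.1 [0.26 0.09 0.16 1.65 0.   1.3 ]
big 2.5 [ 0.26  0.09  0.16  1.65 -0.    0.9 ]
big 2.9 [0.26 0.09 0.16 1.65 0.   0.5 ]
rig -3.1 [-0.51  0.09  0.16  1.65  0.   -0.55]
rig -2.7 [-0.51  0.09  0.16  1.65  0.   -0.95]
rig -2.3 [-0.51  0.09  0.16  1.65  0.   -1.35]
rig -1.9 [-0.51  0.09  0.16  1.65 -0.   -1.75]
rig -1.5 [-0.51  0.09  0.16  1.65 -0.   -2.15]
rig -1.1 [-0.51  0.09  0.16  1.65  0.   -2.55]
rig -0.7 [-0.51  0.09  0.16  1.65 -0.   -2.95]
rig -0.3 [-0.51  0.09  0.16  1.65  0.    2.94]
rig 0.1 [-0.51  0.09  0.16  1.65 -0.    2.54]
rig 0.5 [-0.51  0.09  0.16  1.65 -0.    2.14]
rig 0.9 [-0.51  0.09  0.16  1.65  0.    1.74]
rig 1.3 [-0.51  0.09  0.16  1.65  0.    1.34]
rig 1.7 [-0.51  0.09  0.16  1.65  0.    0.94]
rig 2.1 [-0.51  0.09  0.16  1.65  0.    0.54]
rig 2.5 [-0.51  0.09  0.16  1.65  0.    0.14]
rig 2.9 [-0.51  0.09  0.16  1.65  0.   -0.26]
```

View pics/crop.png

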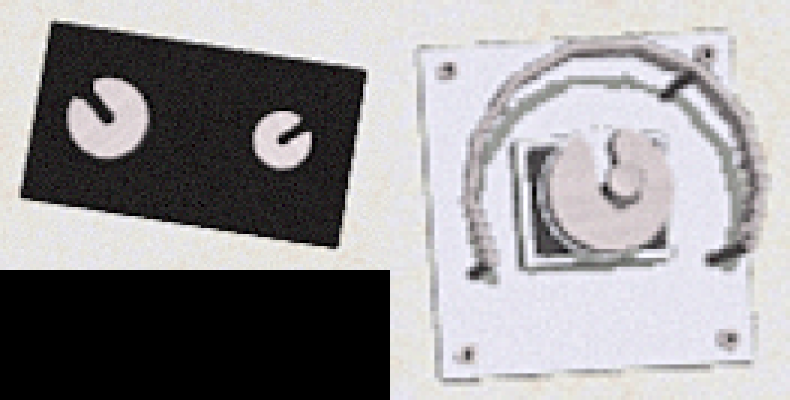

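The crop confirms the choice: the big disc at crop (108,118) with its slot up-left (yaw about 0.65), against the small one at (282,140). The aluminium rig's guard opens towards the robot, and the lower slot points to the back. Next I take wrist views of the rig, then of the disc.

```bash
python3 - <<'E'
from h import *
yr=np.pi+0.04; p=np.array([.517,-.178]); u=np.array([np.cos(yr),np.sin(yr)])
movep([*(p+.025*u),.28],down(yr)); im,K,E=wrist("pics/w_rig.png"); np.savez("rig.npz",K=K,E=E)
print(get_obs()['time_s'],get_obs()['eef_pos'],project([[*p,.112],[*p,.01]],K,E))
yd=np.pi+0.66; p=np.array([.5444,.2103]); u=np.array([np.cos(yd),np.sin(yd)])
movep([*(p+.03*u),.22],down(yd)); im2,K,E=wrist("pics/w_disc.png"); np.savez("disc.npz",K=K,E=E)
print(get_obs()['time_s'],get_obs()['eef_pos'],project([[*p,.022]],K,E))
cv2.imwrite("pics/w_both.png",np.hstack([cv2.resize(im,(400,300)),cv2.resize(im2,(400,300))]))
E
```

```text
2.7917 [ 0.49223765 -0.1782443   0.27997836] [[272.4600209  220.67650398]
 [272.52514053 198.44246621]]
4.25 [0.52127436 0.19079659 0.22036465] [[274.524429   217.80081323]]
```

View pics/w_rig.png

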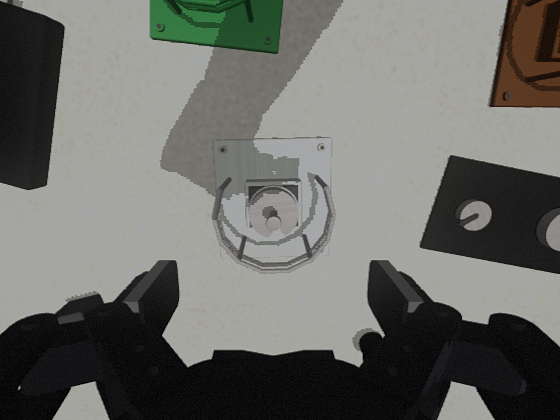

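View pics/w_disc.png

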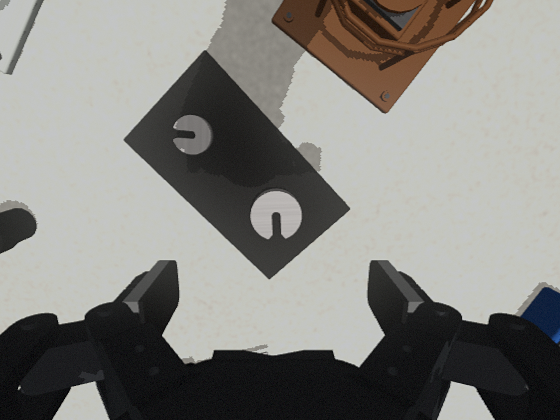

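The rig view shows the head at (274,223), the lower disc around (273,210), and the open front facing up in the image. In the disc view the disc is centred at (276,215) with its slot pointing down, as expected. Next I measure both and zoom in on the rig's lower disc.

```bash
python3 - <<'E'
from h import *
im=cv2.imread("pics/w_disc.png"); d=np.load("disc.npz");K,E=d['K'],d['E']
g=cv2.cvtColor(im,6); m=np.zeros_like(g); m[180:252,240:312]=(g[180:252,240:312]>105)*255
cs,_=cv2.findContours(m,0,1); c=max(cs,key=cv2.contourArea)
P=onplane(c[:,0,:],.022,K,E)[:,:2].astype(np.float32)
# circle through the outer points, slot points excluded by convex hull
h=cv2.convexHull(P)[:,0]; (ctr,r)=cv2.minEnclosingCircle(h)
M=cv2.moments(P.reshape(-1,1,2)); cen=np.array([M['m10'],M['m01']])/M['m00']; v=np.array(ctr)-cen
# slot: dark pixels inside circle
ys,xs=np.mgrid[180:252,240:312]; W=onplane(np.c_[xs.ravel(),ys.ravel()],.022,K,E)[:,:2]; ins=(np.hypot(*(W-ctr).T)<.019)&(g[180:252,240:312].ravel()<85)
S=W[ins]; vx,vy,_,_=cv2.fitLine(S.astype(np.float32),2,0,.01,.01).ravel()
print("disc",ctr,r,"centroid yaw",np.arctan2(v[1],v[0]),"slot line",np.arctan2(vy,vx),np.arctan(vy/vx),len(S),"slot mean off",S.mean(0)-ctr)
im=cv2.imread("pics/w_rig.png"); d=np.load("rig.npz");K,E=d['K'],d['E']
cr=cv2.resize(im[125:285,195:355],None,fx=3.7,fy=3.7,interpolation=3); cv2.imwrite("pics/rigcrop.png",np.clip(cr*1.2,0,255).astype(np.uint8))
print("head guess",onplane([274,223],.112,K,E),"base front",onplane([[213,140],[331,137]],.01,K,E))
E
```

```text
disc (0.5418857336044312, 0.20996874570846558) 0.02850339561700821 centroid yaw 0.7161969714775225 slot line 0.7245362 0.7245361 154 slot mean off [0.00576    0.00505636]
head guess [[ 0.5193635 -0.1763589  0.112    ]] base front [[ 0.44533751 -0.25541358  0.01      ]
 [ 0.43562468 -0.10833557  0.01      ]]
```

View pics/rigcrop.png

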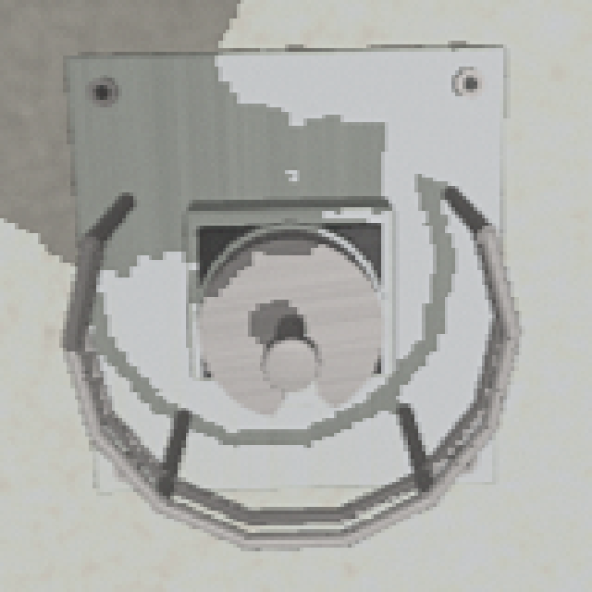

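Measured: disc centre (0.542, 0.210), radius 28.5 mm (28 expected), slot yaw 0.72. Stem (0.519, −0.1765), and the top view agrees within 2 mm. Rig yaw about 0.06. The crop shows the lower slot's mouth at (301,408), so its yaw is about 0.15. Now the grasp, feeling down to the pad.

```bash
python3 - <<'E'
from h import *
d=np.load("rig.npz");K,E=d['K'],d['E']
f=lambda x,y:(195+x/3.7,125+y/3.7)
b=onplane([f(66,56),f(503,46),f(495,485),f(97,487)],.01,K,E)[:,:2];print("base",b.round(4).tolist(),b.mean(0))
s=onplane([f(280,412),f(322,405),f(291.5,330)],.076,K,E)[:,:2]; v=s[:2].mean(0)-[.519,-.1765]; print("mouth",s.round(4),"lower yaw",np.arctan2(v[1],v[0]))
yd=.72+np.pi-2*np.pi; p=[.5419,.2100]
move_gripper(.8); movep([*p,.10],down(yd)); servo_line([*p,.045],speed=.08)
pause(.2); f0=get_obs()['wrist_force'][2]; t=get_obs()['time_s']
z=.045
while z>.010:
    z-=.0015; servo_line([*p,z],speed=.03); fz=get_obs()['wrist_force'][2]-f0
    if abs(fz)>1.5: break
o=get_obs(); print("stop",z,fz,o['eef_pos'],o['time_s']-t,o['time_s'],o['gripper_width'])
z+=.0045; servo_line([*p,z],speed=.03)
move_gripper(.0); o=get_obs(); print("closed",o['gripper_width'],o['eef_pos'],o['wrist_force'],o['time_s'])
E
```

```text
base [[0.4455, -0.2556], [0.4362, -0.1084], [0.5951, -0.0971], [0.602, -0.2454]] [ 0.51970995 -0.17662026]
mouth [[ 0.5464 -0.1789]
 [ 0.5436 -0.1661]
 [ 0.5201 -0.1764]] lower yaw 0.15374655191786318
stop 0.03449999999999999 1.7541955061673762 [0.5417588  0.20997191 0.03431121] 1.75 7.9167 0.7989626965415012
closed -0.0011797859774075495 [0.54186435 0.20999097 0.03897629] [ 0.05408942 -0.09067724 -0.01482686] 8.8667
```

It closed on nothing: the force trigger was noise from the motion, and the tips were still above the disc. I'll repeat with settled readings.

```bash
python3 - <<'E'
from h import *
p=[.5419,.2100]
servo_line([*p,.06],speed=.1); move_gripper(.8); servo_line([*p,.034],speed=.06)
pause(.2); f0=np.mean([(pause(.02),get_obs()['wrist_force'])[1] for _ in range(5)],0)
z=.034; log=[]
while z>.011:
    z-=.0015; servo_line([*p,z],speed=.03); pause(.06); fz=(get_obs()['wrist_force']-f0)[2]; log.append((round(z,4),round(fz,2)))
    if abs(fz)>2.5: break
o=get_obs(); print(log,o['eef_pos'],o['time_s'],f0)
z+=.0055; servo_line([*p,z],speed=.03)
move_gripper(.0); o=get_obs(); print("closed",o['gripper_width'],o['eef_pos'],o['wrist_force'],o['time_s'])
E
```

```text
[(0.0325, np.float64(0.61)), (0.031, np.float64(-0.43)), (0.0295, np.float64(-0.27)), (0.028, np.float64(0.63)), (0.0265, np.float64(-0.29)), (0.025, np.float64(-0.75)), (0.0235, np.float64(0.53)), (0.022, np.float64(0.48)), (0.0205, np.float64(0.03)), (0.019, np.float64(-0.05)), (0.0175, np.float64(-0.49)), (0.016, np.float64(-0.66)), (0.0145, np.float64(0.25)), (0.013, np.float64(-0.21)), (0.0115, np.float64(-0.11)), (0.01, np.float64(-0.17))] [0.54183588 0.20999209 0.00991814] 15.6833 [-0.22473018 -0.21500417  0.01897252]
closed 0.629138445157121 [0.54242208 0.21024452 0.01644305] [-0.4062498  -0.27305247  4.46113257] 16.2833
```

Gripped: width 0.63 × 85 ≈ 53.5 mm. The disc's underside is about 10.4 mm below the TCP. Now I lift it, move it in front of the guard and look.

```bash
python3 - <<'E'
from h import *
o=get_obs(); servo_line([.5424,.2102,.15],speed=.15)
y=.066; s=np.array([.519,-.1766]); u=np.array([np.cos(y),np.sin(y)]); a=s-.085*u
movep([*a,.17],down(y-np.pi)); servo_line([*a,.0915],speed=.1); pause(.2)
o=get_obs(); print(o['eef_pos'],o['gripper_width'],o['wrist_force'],o['time_s'],o['q'].round(2))
im,K,E=wrist("pics/w_held.png"); im2=get_image("scene")
b=cv2.resize(im2[170:280,130:260],None,fx=3.4,fy=3.4,interpolation=3)
print(project([[*s,.112]],K,E))
a_=cv2.resize(im[120:400,120:430],(400,374)); h=374
cv2.imwrite("pics/held.png",np.hstack([a_[:h],b[:h,:400]]))
E
```

```text
[ 0.43481737 -0.18260981  0.09247282] 0.6304792607776186 [-0.13476929  0.20443778 -2.85710623] 19.975 [-0.54 -0.07 -0.31  1.33 -0.   -0.61]
[[274.63887338 453.4868887 ]]
```

View pics/held.png

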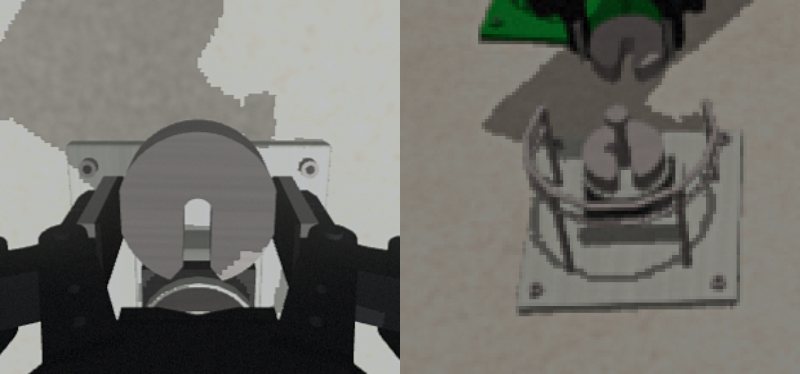

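The disc is held level and centred, with its slot straight ahead: slot centre at crop x≈198, disc edges at 120 and 275. Now I go in, feeling and yielding sideways.

```bash
cat > ins.py <<'E'
from h import *
y=.066; s=np.array([.519,-.1766]); u=np.array([np.cos(y),np.sin(y)]); n=np.array([-u[1],u[0]])
ZC=.0915
def force(k=5,dt=.02):
    return np.mean([(pause(dt),get_obs()['wrist_force'])[1] for _ in range(k)],0)
def go(a,b,speed=.03): servo_line([*(s+a*u+b*n),ZC],speed=speed)
E
python3 - <<'E'
from ins import *
go(-.045,0,.08); pause(.2); f0=force(8); np.save("f0.npy",f0)
a,b=-.045,0.; log=[]; hit=False
while a<.006:
    a+=.001 if a<-.006 else .0003
    go(a,b); f=get_obs()['wrist_force']-f0; fu,fn=f[:2]@u,f[:2]@n
    if max(abs(fu),abs(fn))>1.2:
        f=force(4,.015)-f0; fu,fn=f[:2]@u,f[:2]@n
        log.append((round(a*1e3,1),round(b*1e3,2),f.round(1).tolist(),round(fu,1),round(fn,1)))
        if abs(fn)>.8: b+=np.sign(fn)*.0002
        if fu<-2.5 or abs(f[2])>4 or abs(fn)>5: break
print(*log,sep="\n"); o=get_obs(); print(a,b,o['time_s'],o['eef_pos'],(o['eef_pos'][:2]-s)@u,(o['eef_pos'][:2]-s)@n,o['gripper_width'])
E
```

```text
(2.4, 0.0, [-1.7, -0.4, 0.6], np.float64(-1.7), np.float64(-0.3))
(2.7, 0.0, [-2.9, -0.6, 1.1], np.float64(-3.0), np.float64(-0.4))
0.0027000000000000327 0.0 38.1917 [ 0.5212991  -0.17643312  0.09146974] 0.0023051042682281806 1.4883739043728033e-05 0.628466275232533
```

Clean contact with no lateral load at a≈2 mm, next to the expected +1 mm home position. Now I press to about 8 N, hold, and back off; I also measure the held disc's centre from the saved image.

```bash
python3 - <<'E'
from ins import *
f0=np.load("f0.npy"); a=.0027; log=[]
fu=3
while fu<7.6 and a<.006:
    a+=min(.0004,max(.0001,(8-fu)*.00015)); go(a,0); f=force(4,.015)-f0; fu=-f[:2]@u; log.append((round(a*1e3,2),round(fu,1)))
    if fu>9.5: break
h=[round(float(-(force(1,.05)-f0)[:2]@u),1) for _ in range(11)]
o=get_obs(); print(log,h,(o['eef_pos'][:2]-s)@u,f.round(1),o['time_s'])
go(.0011,0,.02); f=force(5)-f0; o=get_obs(); print("backed",f.round(2),o['eef_pos'],o['gripper_width'],o['time_s'])
# held disc in the tool frame, from the saved picture
im=cv2.imread("pics/w_held.png"); c=camera_model("wrist"); K=np.array([[c['fx'],0,c['cx']],[0,c['fy'],c['cy']],[0,0,1]])
sc=310/400; pts=np.array([(120,205),(275,205),(150,146),(246,146),(198,131)])*[sc,280/374]+[120,120]
E=np.linalg.inv(c['T_tool_cam']); P=onplane(pts,-.0056,K,E); print(P.round(4))
A=np.c_[2*P[:,:2],np.ones(len(P))]; x=np.linalg.lstsq(A,(P[:,:2]**2).sum(1),rcond=None)[0]; print("disc ctr tool",x[:2],"r",np.sqrt(x[2]+x[:2]@x[:2]))
E
```

```text
[(3.1, np.float64(4.6)), (3.5, np.float64(5.3)), (3.9, np.float64(6.4)), (np.float64(4.15), np.float64(7.0)), (np.float64(4.3), np.float64(7.4)), (np.float64(4.4), np.float64(7.0)), (np.float64(4.55), np.float64(7.6)), (np.float64(4.65), np.float64(7.6)), (np.float64(4.75), np.float64(7.7))] [6.8, 7.7, 7.0, 7.6, 7.8, 8.0, 7.8, 8.4, 8.2, 8.5, 6.9] 0.0030183712741142315 [-7.7 -0.6  3.3] 41.5917
backed [-0.62 -0.54  0.03] [ 0.52085086 -0.17649056  0.0915643 ] 0.6298965643989594 42.0083
[[ 0.0025 -0.0271 -0.0056]
 [ 0.0025  0.0265 -0.0056]
 [ 0.0232 -0.0161 -0.0056]
 [ 0.0232  0.0158 -0.0056]
 [ 0.0282 -0.0002 -0.0056]]
disc ctr tool [ 0.00150736 -0.00029101] r 0.026832567135824933
```

Pressed at 7–8.5 N for over 0.5 s. Backing off to centre it, then making the quarter turn about the stem axis in force-checked steps.

```bash
cat >> ins.py <<'E'
S=s-.0003*u; e=.0013
def tcp(yd): # disc yaw -> TCP xy so that the disc centre is on the stem
    return S+e*np.array([np.cos(yd),np.sin(yd)])
def turn(yd,z): movep([*tcp(yd),z],down(yd-np.pi))
E
python3 - <<'E'
from ins import *
f0=np.load("f0.npy"); go(.0007,0,.02); pause(.1); o=get_obs(); print("a",(o['eef_pos'][:2]-s)@u,o['time_s'])
yt=.154-np.pi/2
for yd in np.linspace(y,yt,7)[1:]:
    turn(yd,ZC); f=force(4,.015)-f0; o=get_obs()
    print(round(yd,2),f.round(1),((o['eef_pos'][:2]-tcp(yd))*1e3).round(2),o['eef_pos'][2].round(4),o['gripper_width'].round(3),o['time_s'])
    if np.hypot(*f[:2])>6: print("abort"); break
E
```

```text
a 0.001028013296660033 42.3583Traceback (most recent call last):
  File "<stdin>", line 6, in <module>
AttributeError: 'float' object has no attribute 'round'
```

```bash
python3 - <<'E'
from ins import *
f0=np.load("f0.npy"); yt=.154-np.pi/2
for yd in np.linspace(y,yt,7)[1:]:
    turn(yd,ZC); f=force(4,.015)-f0; o=get_obs()
    print(round(float(yd),2),f.round(1),((o['eef_pos'][:2]-tcp(yd))*1e3).round(2),o['eef_pos'][2],o['time_s'])
    if np.hypot(*f[:2])>6: print("abort"); break
E
```

```text
-0.18 [0.2 0.2 0.1] [ 0. -0.] 0.09150260380455148 43.0917
-0.43 [0.4 0.3 0.1] [0.02 0.01] 0.09151245588571169 43.5083
-0.68 [0.5 0.  0.3] [-0.    0.01] 0.0914968187120412 43.925
-0.92 [ 0.3 -0.  -0.2] [ 0.02 -0.01] 0.09152036185011184 44.3417
-1.17 [ 0.  -0.4  0.1] [-0.02  0.02] 0.09148462768736824 44.7583
-1.42 [0.3 0.  0.1] [-0.    0.03] 0.09147807837936703 45.175
```

Turned with no contact force. Now setting it down softly.

```bash
python3 - <<'E'
from ins import *
yd=.154-np.pi/2; p=tcp(yd); f0=force(6); z=.089; servo_line([*p,z],speed=.03); log=[]
while z>.0835:
    z-=.0004; servo_line([*p,z],speed=.02); fz=(force(3,.02)-f0)[2]; log.append((round(z,4),round(float(fz),1)))
    if fz>1.8: break
o=get_obs(); print(log,o['eef_pos'],o['time_s'],o['gripper_width'])
im,K,E=wrist("pics/w_down.png"); cv2.imwrite("pics/w_down.png",im[100:420])
E
```

```text
[(0.0886, 0.3), (0.0882, 0.5), (0.0878, -0.1), (0.0874, 0.3), (0.087, 0.0), (0.0866, 0.4), (0.0862, 1.6), (0.0858, 4.6)] [ 0.51908883 -0.1779834   0.08638045] 47.925 0.6306524327475941
```

View pics/w_down.png

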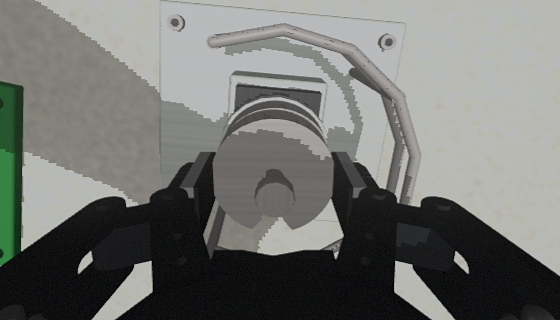

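It touched down at TCP 0.0864, as predicted for a 76 mm seat. The picture shows the disc on the stem (head at (273,195)) with its slot now crosswise. Releasing and rising.

```bash
python3 - <<'E'
from ins import *
yd=.154-np.pi/2; p=tcp(yd); servo_line([*p,.0862],speed=.02)
move_gripper(.74); pause(.1); o=get_obs(); print(o['gripper_width'],o['wrist_force'],o['time_s'])
servo_line([*p,.16],speed=.08); v=down(yd-np.pi); ux=R.from_rotvec(v).as_matrix()[:2,0]
servo_line([*(p+.02*ux),.26],speed=.2); pause(.1)
im,K,E=wrist("pics/w_end.png"); print(get_obs()['time_s'],project([[*S,.112],[*S,.092]],K,E))
t=get_image("top"); 
a=cv2.resize(im[130:290,190:350],(400,400),interpolation=3); b=cv2.resize(t[155:245,315:405],(400,400),interpolation=3)
cv2.imwrite("pics/end.png",np.hstack([a,b]))
E
```

```text
0.7384297789084519 [ 0.9220195   0.49580649 -0.15765343] 48.5833
50.4667 [[273.65956734 222.09914946]
 [273.66079206 216.27734861]]
```

View pics/end.png

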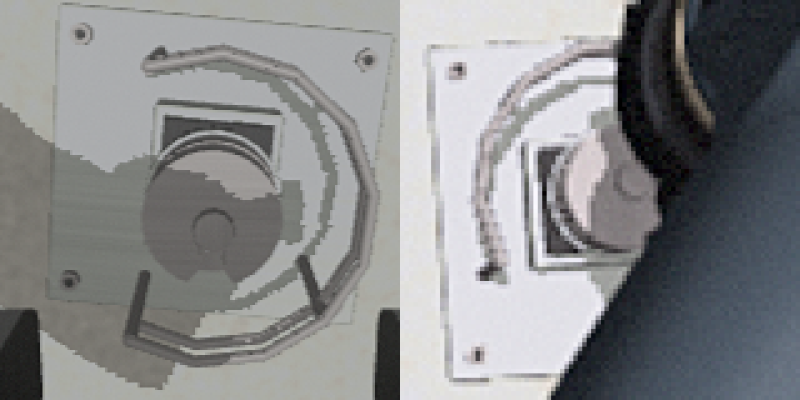

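```bash
python3 -c "
from station import *
job_done(); print(get_obs()['time_s'])"
```

```text
the job is handed in; nothing more can be done
the job is handed in; nothing more can be done
```

The larger disc is on the spindle, turned a quarter turn and lying on the lower disc. The arm has let go, and I handed the job in at about 50.5 s of the 72 s allowed.

- **Grasp:** The first try closed on nothing above the disc because a noise spike looked like contact. It moved nothing, and the second try held.
- **Sliding on:** The disc went in level, slot first, through the open front. I felt no side load until the stem met the end of the slot.
- **Pressing home:** I held it there at 6.8–8.5 N on the wrist force sensor for just over half a second.
- **Turn and set-down:** It turned on the stem with less than about 0.6 N of side force. It touched down at the height expected for a 76 mm seat, with about 4.6 N at contact, and I then opened the fingers and rose clear.

**Last checks:** The final wrist picture shows the disc flat and centred on the stem within what I can read from the image. Its slot points along yaw about −1.42 rad, square to the lower slot, which I measured at 0.15 rad before the turn.

**Not confirmed:**
- The arm partly blocked the final top view.
- I did not re-measure the lower disc's slot, which the upper disc now covers.
- I did not look again at the lens, the screwdriver or the small disc, but the arm stayed clear of them.
- My two camera readings of the stem position differed by about 1.6 mm, so I took the turning centre from where the disc touched the stem.

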